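Set up the surface-resistance test

TASK

Set up the surface-resistance test on the rubber mat: stand the ring electrode flat on the middle of the square plate with the slim rod electrode upright on the plate in the middle of the ring, not touching it, and the broad disc electrode on the middle of the round plate. Stand the metal block on the mat midway between the two plates, and the small dial hygrometer, face up, on the middle of the block. Leave the two open tins where they stand.

Things in the scene. Friction and masses are not known exactly. Their poses are not given: they have to be found in the camera images.
- mat: Thin black rubber mat, 130 x 340 x 2 mm, fixed to the white bench. Origin at the centre of its underside; y along its long side, z up. The two plates lie on it, their centres 110 mm to either side of its centre along its y axis; which plate is at which end varies. Its centre is the point midway between the plates.
- square_plate: Square grey specimen plate, 96 x 96 x 8 mm, fixed on the mat (its top is 10 mm above the bench). Origin at the centre of its underside, x and y along its sides, z up.
- round_plate: Round grey specimen plate, 96 mm diameter, 8 mm thick, fixed on the mat (its top is 10 mm above the bench). Origin at the centre of its underside, z up.
- ring: Ring electrode: plain steel ring, 62 mm outer and 46 mm inner diameter (wall 8 mm), 24 mm high, about 200 g, lying flat. Origin on its axis at its underside, z up.
- rod: Rod electrode, standing upright: steel foot 28 mm in diameter and 20 mm high, above it a black cylindrical grip 22 mm in diameter up to 70 mm. about 150 g. Origin on its axis at its underside, z up.
- disc: Disc electrode: steel disc 60 mm in diameter and 25 mm high with a black cylindrical knob 26 mm in diameter on top, up to 62 mm. about 450 g. Origin on its axis at its underside, z up.
- block: Plain aluminium block, 60 (x) x 40 (y) x 40 (z) mm, about 260 g. Origin at the centre of its underside, z up.
- hygrometer: Small round hygrometer: white plastic cylinder 40 mm in diameter, 32 mm high, with a dial and needle on its top face. about 60 g. Origin on its axis at its underside, z up.
- round_tin: Bystander: open round steel tin, up to 64 mm in diameter, 30 mm high, loose on the bench near the robot. Origin at the centre of its underside. To be left alone.
- oblong_tin: Bystander: open oblong steel tin, 50 (x) x 80 (y) x 30 mm, loose on the bench near the robot. Origin at the centre of its underside. To be left alone.
Not all that is in view belongs to the job. What is shaped like the round_plate but brown or red is not meant.

How it is judged:
At the end, for the whole second after the job is handed in: Ring within 12 mm of the square plate's centre, rod within 8 mm of the ring's centre, disc within 12 mm of the round plate's centre, block within 15 mm of midway between the plates, hygrometer within 10 mm of the block's centre; each standing on its support (4 mm), level (0.12 rad), at rest (horizontal distance between ring and square_plate below 0.012 m and z of ring in the frame of square_plate between 0.004 and 0.012 m and angle between each of ring, rod, disc, block, hygrometer's own z axis and vertical below 0.12 rad and horizontal distance between rod and ring below 0.008 m and z of rod in the frame of square_plate between 0.004 and 0.012 m and horizontal distance between disc and round_plate below 0.012 m and z of disc in the frame of round_plate between 0.004 and 0.012 m and horizontal distance between block and mat below 0.015 m and z of block in the frame of mat between -0.002 and 0.006 m and horizontal distance between hygrometer and block below 0.01 m and z of hygrometer in the frame of block between 0.036 and 0.044 m and linear speed of each of ring, rod, disc, block, hygrometer below 0.01 m/s and angular speed of each of ring, rod, disc, block, hygrometer below 0.1 rad/s); the robot touches nothing.
It fails at once if a tin was pushed more than 20 mm or tipped (distance of any of round_tin, oblong_tin from where it was at the start of the episode above 0.02 m or angle between any of round_tin, oblong_tin's own z axis and vertical above 0.3 rad).
It also fails if it takes over 115 s, if anything falls off the work surface, if the arm or the gripper's body presses on something with over 40 N, if the wrist force passes 120 N, or if a joint passes its speed limit or range.

ROBOT

A 6-joint arm with a two-finger parallel gripper is mounted at the origin on the work surface. World frame = base frame: x ahead of the robot, y to its left, z up, the work surface at z = 0. Lengths are in m, angles in rad, forces in N, time in s.
With the tool pointing down it reaches from about 0.35 to 0.8 m from the base axis. Payload 7.3 kg.
Tool frame: the origin (TCP) lies midway between the tips of the shut fingers; the grasp point (between the pads) lies robot.hold_point_z behind it (robot.hold_point_z is the distance from the TCP to the grasp point, in m); z points along the fingers, x is the direction in which the jaws open and shut, and the axes are right-handed (so a half turn about z gives the same grasp; the last joint's range is limited). The gripper opens to 85 mm and grips with 20 to 120 N. Pads are 22 mm wide; open, the fingers measure 114 mm over their backs; the gripper's body (76 mm by 85 mm) begins 54 mm behind the grasp point. The pads swing forward as they close: fully open they stand 13 mm farther back than shut.
Start: joints at [-1.258, 0.342, 1.524, -0, 1.275, -0.146], TCP at [0.233, -0.471, 0.231] pointing down, gripper open.
Joint ranges: [-2.53, 2.53], [-0.77, 2.02], [0.04, 2.7], [-1, 4.14], [0.28, 2.66], [-3.11, 3.11]. Speed limits (rad/s): [2.57, 2.57, 3.14, 3.14, 3.14, 3.14].

INTERFACE

Orientations are given as a rotation vector (axis times angle).
In Python, from rig import robot, camera, order gives the robot as it stands. The module is installed in compiled form; this text tells all that it offers.
- The arm moves only by the shell command python3 -m inch 'ROWS' [FORCE]. ROWS is JSON, one flat list of numbers, 7 for each row, row after row: the shift along the world's x, y, z in cm, then the turn, a rotation vector about the world's x, y, z in rad, then the finger opening in cm, from 0 to 8.54. A call has 1 to 8 rows; each row shifts and turns the commanded pose from where the row before left it; what a row does not reach is not made up. A row lasts 1/12 s, in which the tool goes at most 41.7 mm and 7.16 degrees, less where a joint would pass 70% of its speed; a pose out of reach is approached as far as the arm can. A call with a gripper value outside its range is refused whole. The fingers move at their own pace and stop on an object; FORCE is the grip in N (left out, the last holds). Time passes only in rows, so rows that do not move let the fingers close. It gives the time, the measured TCP pose, the force and the opening at its end, in the units of the state.
- robot.observe(): the state, without advancing time (a new reading comes with each control period).
- camera(name): name is "side" or "top"; returns a dict with "color" (480x640x3 uint8, red, green, blue), "fx", "fy", "cx", "cy" (pixels), "world_from_camera" (4x4, takes a point from camera to world coordinates). Camera axes: x right, y up, looking along -z (the intrinsics and any distortion apply to the point x, -y, -z); pixel columns grow to the right and rows downward; lengths in m; the calibration is good to about 2 mm. A picture is of the moment at which its call begins. There is no depth.
- order.finish_job(): hands the job in, once; it reports no verdict.
The state is a dict: "time_s": time; "qpos": joint angles; "qvel": joint speeds; "effort": joint torques, N m; "eef_pos": TCP position; "tool_rot": TCP orientation; "force": force on the tool from outside, world axes, zero at the start; "moment": the same for the moment, N m; "width": finger opening in m.
Only numpy, scipy, OpenCV 4.12 (cv2) and the standard library are available. Lean on these libraries where they do the work, as an engineer would, in place of code of your own. Each camera call takes 0.05 s, during which the arm holds its last target.

## Working session

There is one attempt and no reset: what is moved stays moved. The work goes in short steps, Python scripts to look and compute and a shell command to move; the robot and the scene stay as the last step left them, time stands still between calls to the robot, and variables do not carry over. Pictures are saved under pics/ and viewed, and the job is handed in when it is done.

```bash
mkdir -p pics; ls; python3 - <<'E'
from rig import robot,camera
import cv2
s=robot.observe()
print({k:s[k] for k in('time_s','eef_pos','tool_rot','width','force')},robot.hold_point_z)
for n in('top','side'):
    c=camera(n); cv2.imwrite(f'pics/{n}0.png',c['color'][:,:,::-1]); print(n,c['fx'],c['fy'],c['cx'],c['cy'],c['world_from_camera'],[k for k in c])
E
```

```text
pics
{'time_s': 0.0, 'eef_pos': array([ 0.23240865, -0.47029178,  0.23062685]), 'tool_rot': array([-2.66753369e+00,  1.65754175e+00,  1.88537651e-03]), 'width': 0.08524745217796759, 'force': array([ 0.38382689, -0.01115488, -0.0141678 ])} 0.0187
top 434.92710454517226 434.92710454517226 314.05492240149243 240.01952448014572 [[-0.00457478  0.99635913 -0.08513257  0.37315558]
 [-0.99996712 -0.00398806  0.00706057  0.01184365]
 [ 0.00669535  0.08516207  0.99634462  1.11616699]
 [ 0.          0.          0.          1.        ]] ['color', 'fx', 'fy', 'cx', 'cy', 'world_from_camera']
side 595.6053922697462 595.6053922697462 317.68673715755597 234.31231631741102 [[-0.72049421  0.33113671 -0.60929187 -0.28300149]
 [-0.69312166 -0.37135888  0.61779847  0.76345709]
 [-0.02169019  0.86743361  0.49707994  0.64274843]
 [ 0.          0.          0.          1.        ]] ['color', 'fx', 'fy', 'cx', 'cy', 'world_from_camera']
```

View pics/top0.png

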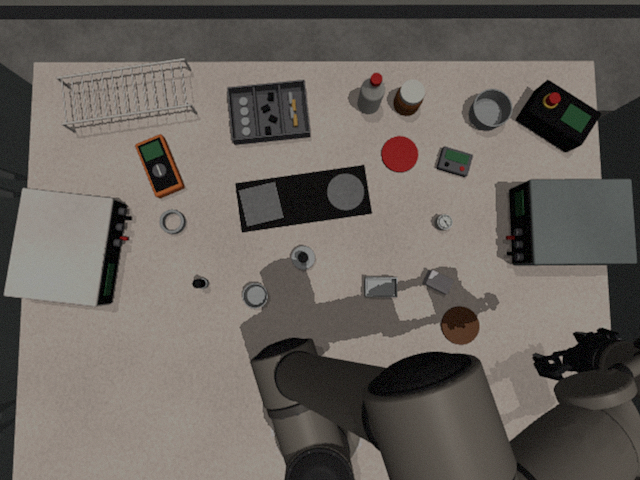

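View pics/side0.png

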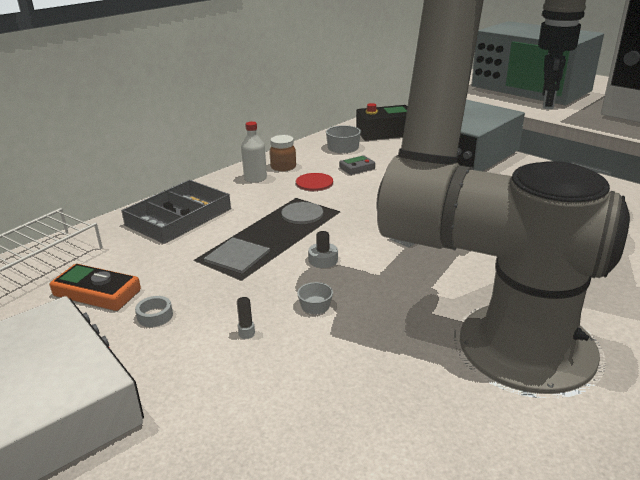

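Top view: ring (173,222), rod (200,283), disc (303,257), hygrometer (443,222), block (437,281), square plate (261,203), round plate (346,191). The tins are at (255,295) and (380,287). Several things could be mistaken for these:
- **Round plate:** the grey disc on the mat fits. The red (400,154) and brown (460,325) discs don't.
- **Ring:** (173,222) is open with bench showing through. (255,295) and (490,110) are floored tins or bowls.

I'll confirm with an enlarged crop.

```bash
cat > h.py <<'E'
import numpy as np,cv2
from rig import robot,camera
def ray(c,u,v):
    M=c['world_from_camera'];d=np.array([(u-c['cx'])/c['fx'],-(v-c['cy'])/c['fy'],-1.]);return M[:3,3],M[:3,:3]@d
def onz(c,u,v,z):
    o,d=ray(c,u,v);return o+d*(z-o[2])/d[2]
def proj(c,p):
    M=c['world_from_camera'];q=M[:3,:3].T@(np.asarray(p)-M[:3,3]);return np.array([c['cx']+c['fx']*q[0]/-q[2],c['cy']-c['fy']*q[1]/-q[2]])
def two(a,pa,b,pb):
    o1,d1=ray(a,*pa);o2,d2=ray(b,*pb)
    t=np.linalg.lstsq(np.c_[d1,-d2],o2-o1,rcond=None)[0]
    p,q=o1+d1*t[0],o2+d2*t[1];return (p+q)/2,np.linalg.norm(p-q)
def crop(c,x0,y0,x1,y1,k,f):
    cv2.imwrite(f,cv2.resize(c['color'][y0:y1,x0:x1,::-1],None,fx=k,fy=k,interpolation=cv2.INTER_CUBIC))
E
python3 - <<'E'
from h import *
c=camera('top')
crop(c,150,150,350,320,4,'pics/ct1.png'); crop(c,340,190,500,310,5,'pics/ct2.png')
s=camera('side'); crop(s,120,180,360,360,3,'pics/cs1.png')
E
```

```text
(no output)
```

View pics/ct1.png

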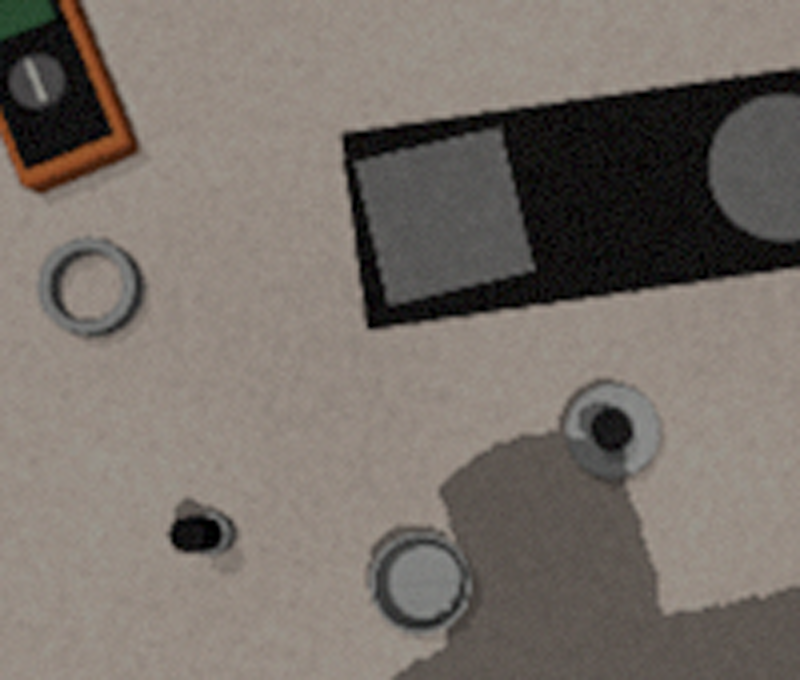

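View pics/ct2.png

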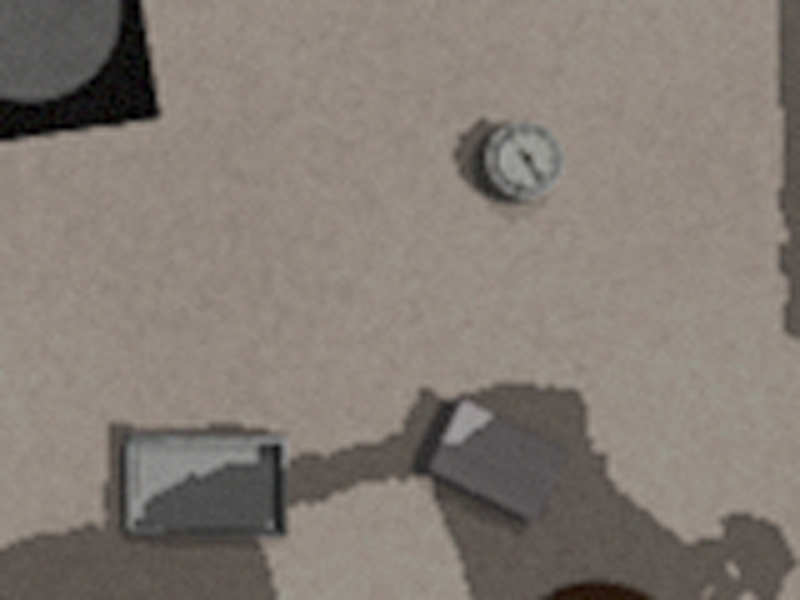

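View pics/cs1.png

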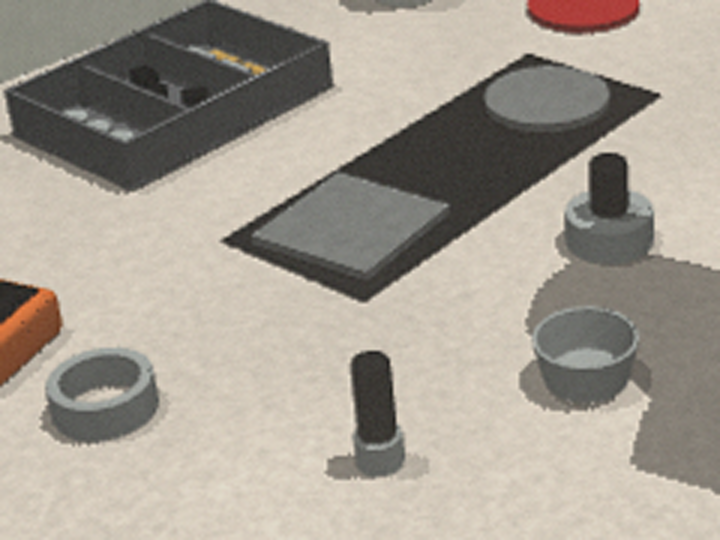

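```bash
python3 - <<'E'
from h import *
c=camera('top');s=camera('side');np.set_printoptions(precision=4,suppress=True)
g=cv2.cvtColor(c['color'],cv2.COLOR_RGB2GRAY)
dark=(cv2.GaussianBlur(g,(3,3),0)<45).astype(np.uint8)
roi=np.zeros_like(g);roi[160:235,230:375]=1
cn,_=cv2.findContours(dark*roi,cv2.RETR_EXTERNAL,2);m=max(cn,key=cv2.contourArea)
r=cv2.minAreaRect(m);b=cv2.boxPoints(r);print('mat',[onz(c,*p,0.002)[:2] for p in b],onz(c,*r[0],.002))
mm=np.zeros_like(g);cv2.drawContours(mm,[m],-1,1,-1);mm=cv2.erode(mm,np.ones((3,3)))
cn,_=cv2.findContours(((g>60)&(mm>0)).astype(np.uint8),cv2.RETR_EXTERNAL,2)
for k in sorted(cn,key=cv2.contourArea)[-2:]:
    q=cv2.minAreaRect(k);print('plate',q,onz(c,*q[0],.010))
for n,(x,y),z in [('ring',(91/4+150,287/4+150),.024),('discbody',(612/4+150,430/4+150),.025),('knob',(612/4+150,427/4+150),.062),('rodtop',(189/4+150,533/4+150),.07),('rodfoot',(215/4+150,530/4+150),.02),('hyg',(444.4,222),.032),('block',(439.4,282),.04),('rtin',(420/4+150,580/4+150),.03)]:
    p=onz(c,x,y,z);print(n,p,np.hypot(p[0],p[1]),proj(s,p))
crop(c,415,260,465,300,16,'pics/blk.png');crop(c,185,265,215,295,20,'pics/rod.png')
crop(s,200,280,270,345,8,'pics/rods.png')
E
```

```text
mat [array([0.6167, 0.2085]), array([ 0.6648, -0.1268]), array([ 0.5382, -0.1429]), array([0.4912, 0.1894])] [0.5774 0.0325 0.002 ]
plate ((345.0, 191.5), (35.0, 36.0), 90.0) [ 0.5929 -0.0764  0.01  ]
plate ((260.59442138671875, 203.5965576171875), (37.19825744628906, 37.84679412841797), 76.60750579833984) [0.5621 0.1409 0.01  ]
ring [0.5142 0.3605 0.024 ] 0.6279896907590355 [156.7145 304.6732]
discbody [0.4225 0.032  0.025 ] 0.42369708307985277 [323.7269 249.6583]
knob [0.4226 0.0314 0.062 ] 0.4237910437080459 [323.6005 233.4119]
rodtop [0.36  0.284 0.07 ] 0.4585392754382263 [245.0997 299.1378]
rodfoot [0.3611 0.2808 0.02  ] 0.4574780434125034 [248.5688 322.2409]
hyg [ 0.51  -0.324  0.032] 0.6041893318416647 [397.5756 178.5185]
block [ 0.3599 -0.3046  0.04  ] 0.4715197870041034 [445.6055 196.0992]
rtin [0.3298 0.1511 0.03  ] 0.3627949502810196 [315.5398 291.3594]
```

View pics/blk.png

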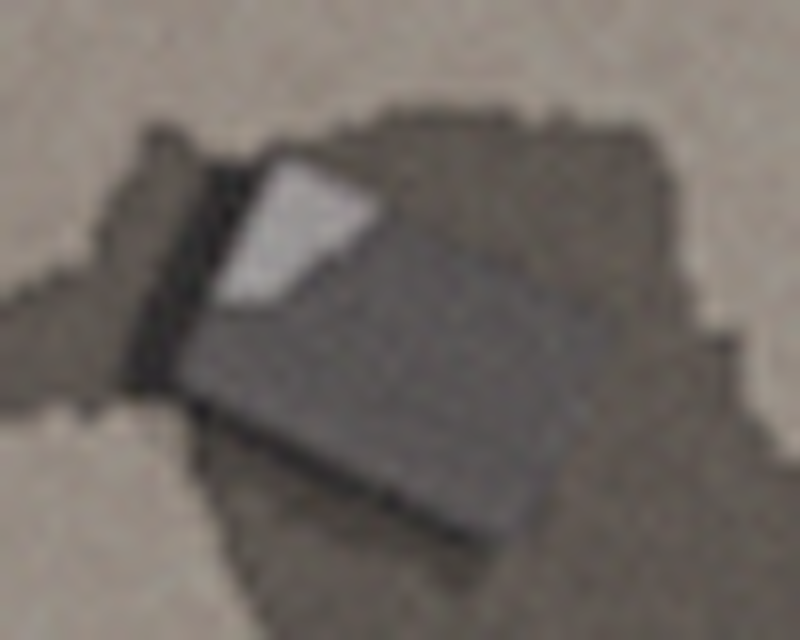

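View pics/rod.png

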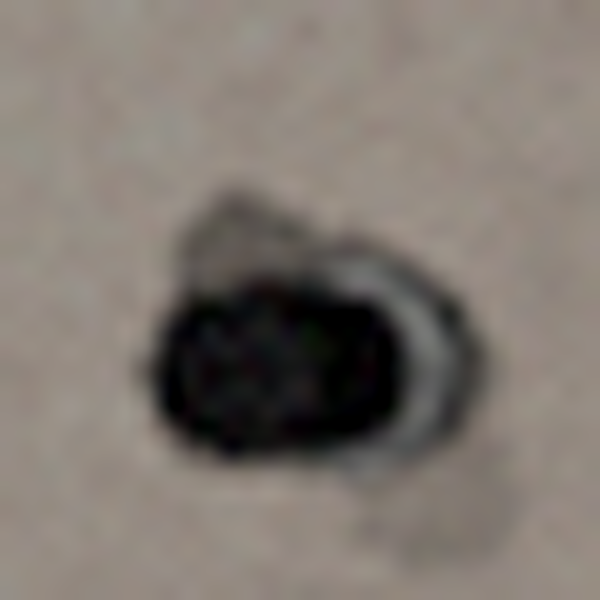

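View pics/rods.png

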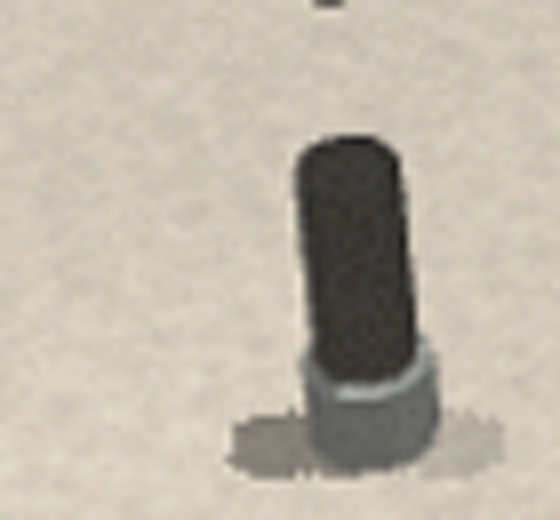

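Mask results match the known geometry: the plates are 219 mm apart, where 220 is expected, and ring and disc sizes agree. Block first: jaws along its short axis, about -27°, with its top centre at about (440,282).

```bash
python3 -m inch '[2.1,2.75,0,0,0,0.107,7.5, 2.1,2.75,0,0,0,0.107,7.5, 2.1,2.75,0,0,0,0.107,7.5, 2.1,2.75,0,0,0,0.107,7.5, 2.1,2.75,0,0,0,0.107,7.5, 2.1,2.75,0,0,0,0.107,7.5, 0,0,-2,0,0,0,7.5, 0,0,0,0,0,0,7.5]' 40
python3 - <<'E'
from h import *
c=camera('top');s=camera('side');crop(c,390,240,490,320,8,'pics/b2.png');crop(s,380,140,520,245,5,'pics/b2s.png')
E
```

```text
time_s: 0.97
eef_pos: [0.3586, -0.3032, 0.2092]
tool_rot: [-3.054, 0.726, 0.005]
force: [-0.8, 0.9, 0.2]
width: 0.075
```

View pics/b2.png

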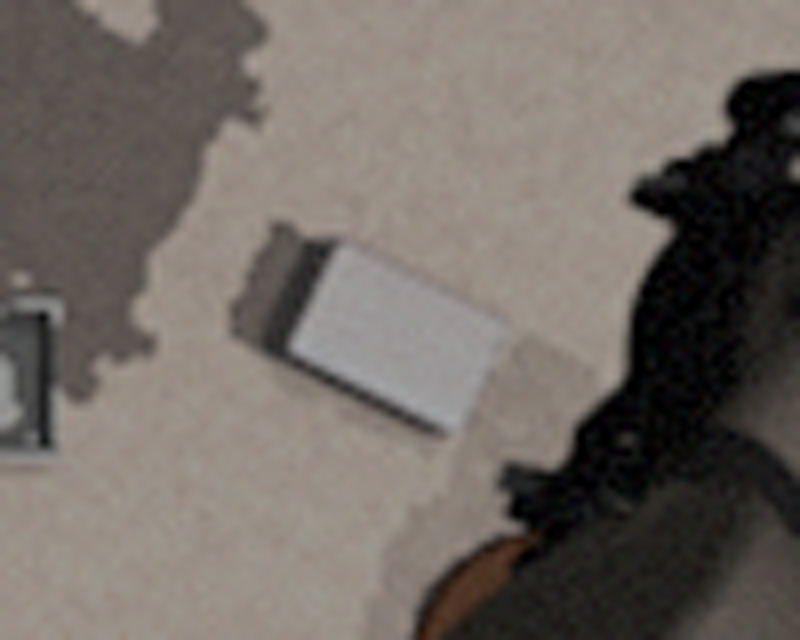

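View pics/b2s.png

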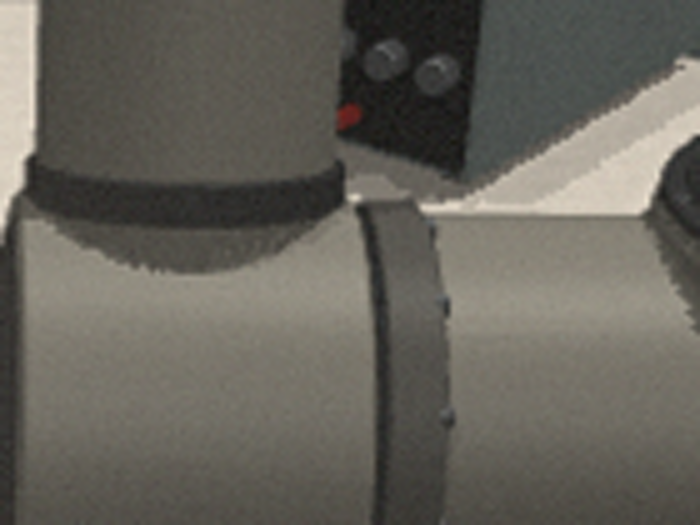

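Now fully lit: block corners in the crop at (345,240), (508,325), (455,437) and (287,350). The centre is about (439.8,282.3) and the long side lies at 27.4°. That confirms the earlier estimate.

```bash
python3 - <<'E'
from h import *
c=camera('top')
pts=[(345,240),(508,325),(455,437),(287,350)]
P=[onz(c,390+a/8,240+b/8,.04) for a,b in pts];print(np.round(P,4),np.mean(P,0))
print([np.linalg.norm(P[i]-P[i-1]) for i in range(4)])
e=P[1]-P[0]+P[2]-P[3];print(np.degrees(np.arctan2(e[1],e[0])))
s=robot.observe();from scipy.spatial.transform import Rotation as R
r=R.from_rotvec(s['tool_rot']).as_matrix();print(s['eef_pos'],np.degrees(np.arctan2(r[1,0],r[0,0])),r[:,2])
E
```

```text
[[ 0.3895 -0.29    0.04  ]
 [ 0.3631 -0.3396  0.04  ]
 [ 0.3289 -0.3222  0.04  ]
 [ 0.3558 -0.2711  0.04  ]] [ 0.3593085  -0.30571493  0.04      ]
[np.float64(0.038666553908777046), np.float64(0.05624755433915904), np.float64(0.03842719829566812), np.float64(0.057727953761567155)]
-117.87016348562646
[ 0.35828415 -0.3063299   0.21168541] -26.993818969025728 [-1.64788073e-04 -2.26354161e-04 -9.99999961e-01]
```

```bash
python3 -m inch '[0.1,0,-4,0,0,0,7.5, 0,0,-4,0,0,0,7.5, 0,0,-4,0,0,0,7.5, 0,0,-3.5,0,0,-0.01,7.5, 0,0,-2.5,0,0,0,7.5, 0,0,-1.5,0,0,0,7.5, 0,0,-1,0,0,0,7.5, 0,0,0,0,0,0,7.5]' 40
python3 -m inch '[0,0,0,0,0,0,3, 0,0,0,0,0,0,3, 0,0,0,0,0,0,3, 0,0,0,0,0,0,3, 0,0,0,0,0,0,3, 0,0,0,0,0,0,3, 0,0,0,0,0,0,3]' 40
```

```text
time_s: 1.78
eef_pos: [0.3587, -0.3062, 0.0051]
tool_rot: [-3.05, 0.75, 0.003]
force: [-0.6, 0.9, -1.1]
width: 0.075
time_s: 2.37
eef_pos: [0.3601, -0.3066, 0.0077]
tool_rot: [3.05, -0.746, 0.004]
force: [-0.9, -0.4, 7.0]
width: 0.0395
```

```bash
python3 -m inch '[0,0,2,0,0,0,3, 0,0,3,0,0,0,3, 0,0,3,0,0,0,3, 2,3,0,0,0,0,3, 2.2,3.4,0,0,0,0,3, 2.2,3.4,0,0,0,0,3, 2.2,3.4,0,0,0,0,3, 2.2,3.4,0,0,0,0,3]' 40
python3 -m inch '[2.2,3.4,0,0,0,0,3, 2.2,3.4,0,0,0,0,3, 2.2,3.4,0,0,0,0,3, 2.2,3.4,0,0,0,0,3, 2.2,3.4,0,0,0,0,3, 0,0,0,0,0,0,3, 0,0,0,0,0,0,3]' 40
```

```text
time_s: 3.03
eef_pos: [0.4681, -0.1379, 0.0868]
tool_rot: [3.051, -0.747, 0.001]
force: [1.2, -0.9, -3.4]
width: 0.0398
time_s: 3.62
eef_pos: [0.5778, 0.0326, 0.0861]
tool_rot: [3.053, -0.741, -0.0]
force: [-0.5, -0.1, -2.7]
width: 0.0396
```

```bash
python3 -m inch '[0,0,-2.5,0,0,0,3, 0,0,-2.5,0,0,0,3, 0,0,-1.5,0,0,0,3, 0,0,-0.8,0,0,0,3, 0,0,-0.3,0,0,0,3, 0,0,0,0,0,0,3]' 40
```

```text
time_s: 4.12
eef_pos: [0.5767, 0.0294, 0.0106]
tool_rot: [3.051, -0.748, -0.002]
force: [0.8, 0.2, -3.4]
width: 0.0395
```

```bash
python3 - <<'E'
from h import *
c=camera('top');s=camera('side');crop(c,230,150,390,270,5,'pics/b3.png');crop(s,190,160,370,295,4,'pics/b3s.png')
E
```

```text
(no output)
```

View pics/b3s.png

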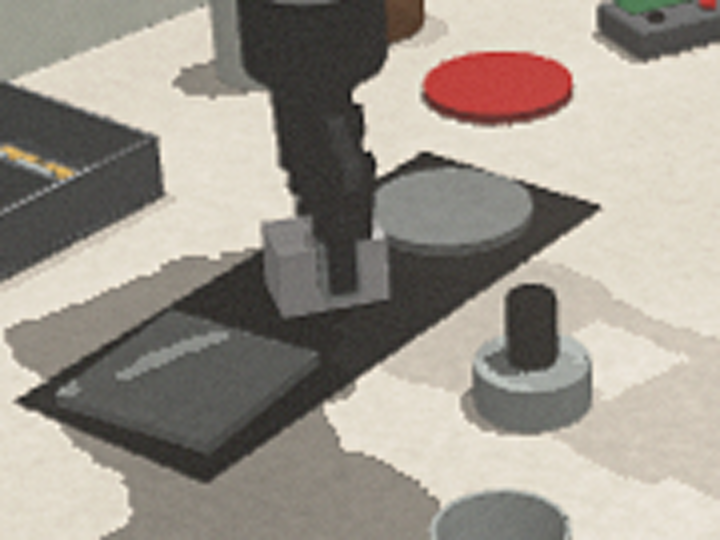

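The block is upright, held just above the mat between the plates. I'll set it down and release.

```bash
python3 -m inch '[0,0,-0.2,0,0,0,3, 0,0,0,0,0,0,3, 0,0,0,0,0,0,6.5, 0,0,0,0,0,0,6.5, 0,0,0,0,0,0,6.5, 0,0,1,0,0,0,6.5, 0,0,3,0,0,0,6.5, 0,0,4,0,0,0,6.5]' 40
python3 -m inch '[-0.6,-3.5,3,0,0,0,6.5, -0.7,-3.9,0,0,0,0,6.5, -0.7,-3.9,0,0,0,0,6.5, -0.7,-3.9,0,0,0,0,6.5, -0.7,-3.9,0,0,0,0,6.5, -0.7,-3.9,0,0,0,0,6.5, -0.7,-3.9,0,0,0,0,6.5, -0.7,-3.9,0,0,0,0,6.5]' 40
python3 - <<'E'
from h import *
c=camera('top');s=camera('side');crop(c,230,150,390,270,5,'pics/b4.png');crop(s,340,100,480,205,5,'pics/b4s.png')
E
```

```text
time_s: 4.88
eef_pos: [0.5754, 0.0304, 0.087]
tool_rot: [3.05, -0.747, -0.01]
force: [0.3, -0.2, 1.0]
width: 0.065
time_s: 5.55
eef_pos: [0.5227, -0.276, 0.1162]
tool_rot: [3.051, -0.747, 0.002]
force: [1.2, 0.8, -0.3]
width: 0.0653
```

View pics/b4.png

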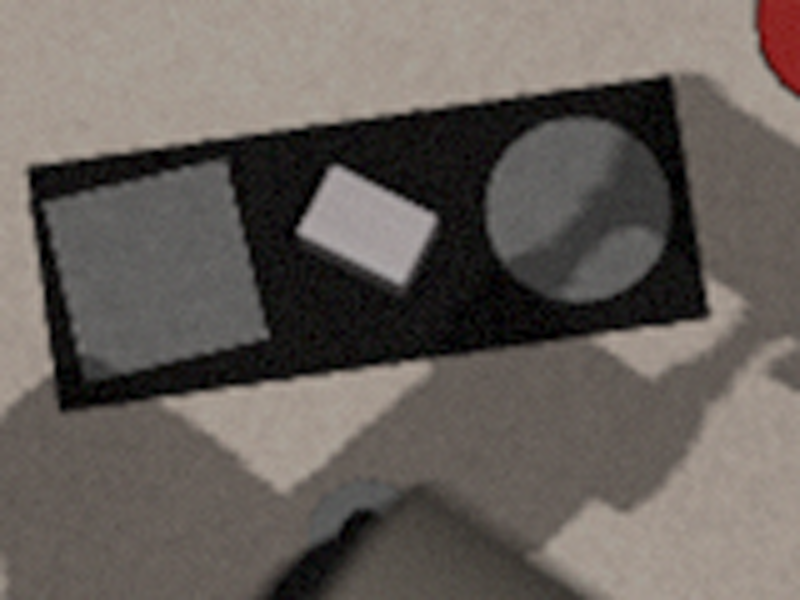

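View pics/b4s.png

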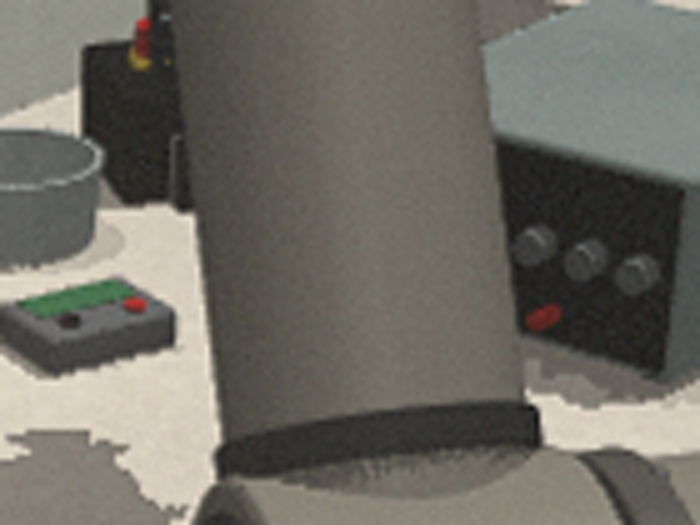

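```bash
python3 - <<'E'
from h import *
c=camera('top')
f=lambda x,y,z:np.round(onz(c,230+x/5,150+y/5,z),4)
b=f(367.5,227,.042);q=f(158,270.5,.01);r=f(578,209,.01);m=np.mean([(30,167),(670,76),(708,315),(63,410)],0);print(b,q,r,(q+r)/2,np.linalg.norm(q-r),f(*m,.002))
o=robot.observe()['eef_pos'];print(o)
crop(c,420,200,500,260,8,'pics/hy.png')
E
```

```text
[0.577  0.0301 0.042 ] [0.5608 0.1383 0.01  ] [ 0.5921 -0.0779  0.01  ] [0.57645 0.0302  0.01   ] 0.21845395395826553 [0.5767 0.0307 0.002 ]
[ 0.52244716 -0.27701127  0.11577344]
```

View pics/hy.png

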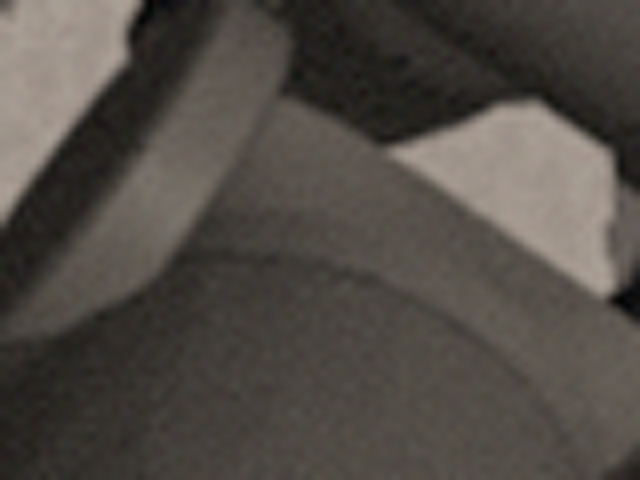

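Block is at (0.577,0.030), against a plate midpoint of (0.576,0.030): good. Next is the hygrometer, at (0.510,-0.324).

```bash
python3 -m inch '[-0.6,-2.4,0,0,0,0,6.5, -0.6,-2.3,0,0,0,0,6.5, 0,0,-3.5,0,0,0,6.5, 0,0,-3.5,0,0,0,6.5, 0,0,-2.5,0,0,0,6.5, 0,0,-1.2,0,0,0,6.5, 0,0,0,0,0,0,6.5]' 25
python3 -m inch '[0,0,0,0,0,0,3, 0,0,0,0,0,0,3, 0,0,0,0,0,0,3, 0,0,0,0,0,0,3, 0,0,0,0,0,0,3, 0,0,0,0,0,0,3]' 25
```

```text
time_s: 6.28
eef_pos: [0.5101, -0.3188, 0.0058]
tool_rot: [-3.05, 0.744, 0.008]
force: [-0.4, 0.2, 0.7]
width: 0.0652
time_s: 6.78
eef_pos: [0.5125, -0.3217, 0.0104]
tool_rot: [3.05, -0.746, 0.006]
force: [0.4, 1.6, 6.5]
width: 0.0391
```

```bash
python3 -m inch '[0,0,2,0,0,0,3, 0,0,3.5,0,0,0,3, 0,0,3.5,0,0,0,3, 0.74,3.94,0,0,0,0,3, 0.74,3.94,0,0,0,0,3, 0.74,3.94,0,0,0,0,3, 0.74,3.94,0,0,0,0,3, 0.74,3.94,0,0,0,0,3]' 25
python3 -m inch '[0.74,3.94,0,0,0,0,3, 0.74,3.94,0,0,0,0,3, 0.74,3.94,0,0,0,0,3, 0.74,3.94,0,0,0,0,3, 0,0,-2,0,0,0,3, 0,0,0,0,0,0,3, 0,0,0,0,0,0,3]' 25
python3 - <<'E'
from h import *
c=camera('top');s=camera('side');crop(c,230,150,390,270,5,'pics/b5.png');crop(s,190,160,370,295,4,'pics/b5s.png')
for i in range(3): print(robot.observe()['eef_pos']);camera('top')
E
```

```text
time_s: 7.45
eef_pos: [0.5483, -0.1225, 0.0991]
tool_rot: [3.051, -0.748, 0.002]
force: [1.0, -0.9, -0.1]
width: 0.0394
time_s: 8.03
eef_pos: [0.5769, 0.0336, 0.0779]
tool_rot: [3.051, -0.745, -0.003]
force: [-0.3, -0.1, 0.1]
width: 0.0392
[0.57793131 0.03235588 0.07899239]
[0.57814813 0.03214006 0.0791542 ]
[0.57819189 0.03209202 0.07916768]
```

View pics/b5s.png

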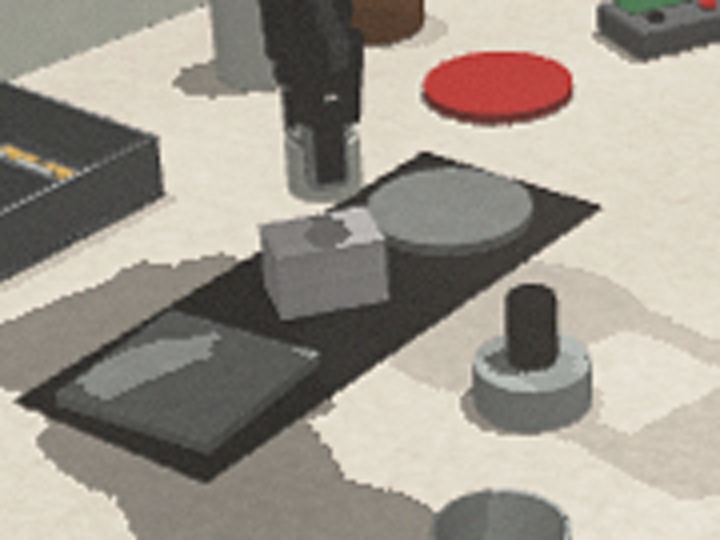

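View pics/b5.png

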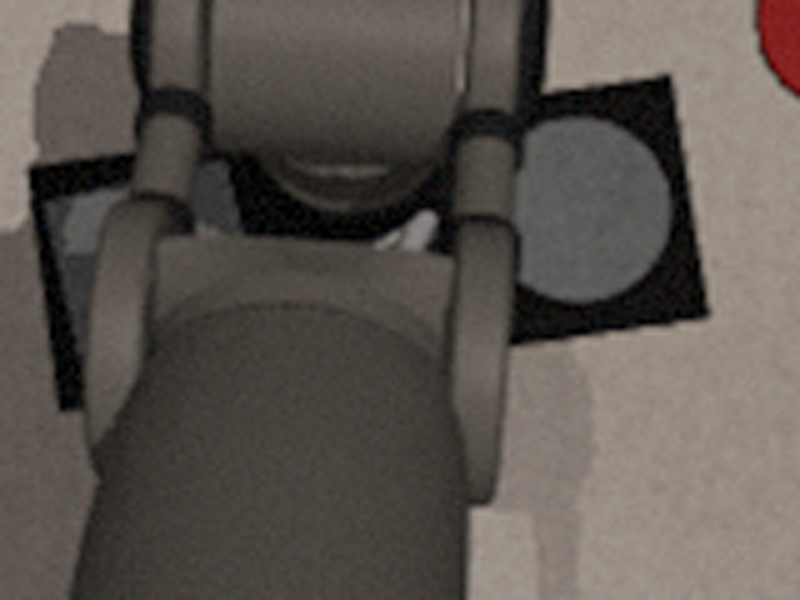

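```bash
python3 -m inch '[0,0,-1.4,0,0,0,3, 0,0,-0.8,0,0,0,3, 0,0,-0.3,0,0,0,3, 0,0,-0.2,0,0,0,3, 0,0,0,0,0,0,3, 0,0,0,0,0,0,3]' 25
python3 - <<'E'
from h import *
c=camera('top');s=camera('side');crop(s,190,160,370,295,4,'pics/b6s.png');print(robot.observe()['eef_pos'],robot.observe()['force'])
E
```

```text
time_s: 8.78
eef_pos: [0.5772, 0.0329, 0.0524]
tool_rot: [3.051, -0.747, -0.001]
force: [-5.4, -1.5, 9.2]
width: 0.0391
[0.57725851 0.03288069 0.05242373] [-5.03246681 -0.87396786  9.27740331]
```

View pics/b6s.png

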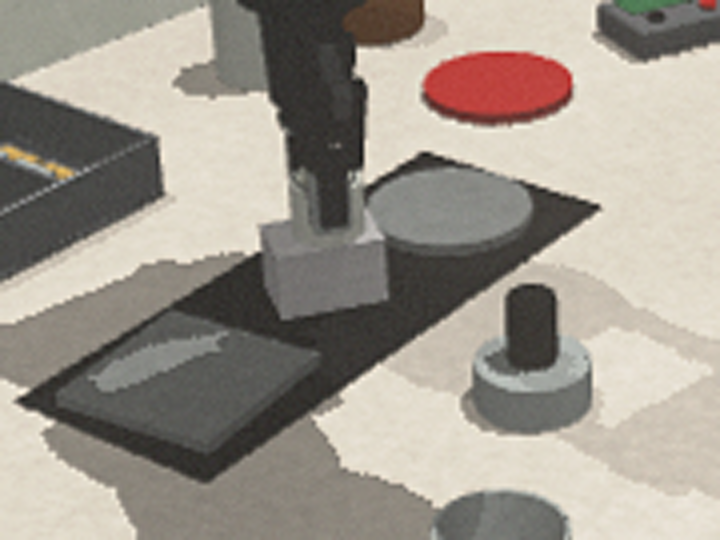

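```bash
python3 -m inch '[0,0,0,0,0,0,6, 0,0,0,0,0,0,6, 0,0,0,0,0,0,6, 0,0,1,0,0,0,6, 0,0,3,0,0,0,6, 0,0,3.5,0,0,0,6, -3.9,0,0,0,0,0,6, -3.9,0,0,0,0,0,6]' 60
python3 -m inch '[-3.9,0,0,0,0,0,6, -3.8,0,0,0,0,0,6, 0,0,0,0,0,0,6, 0,0,0,0,0,0,6]' 60
python3 - <<'E'
from h import *
c=camera('top');s=camera('side');crop(c,230,150,390,270,5,'pics/b7.png');crop(s,190,160,370,295,4,'pics/b7s.png');print(robot.observe()['eef_pos'])
E
```

```text
time_s: 9.55
eef_pos: [0.5022, 0.0332, 0.1291]
tool_rot: [-3.05, 0.747, -0.012]
force: [-0.6, 0.9, -0.8]
width: 0.0603
time_s: 9.88
eef_pos: [0.4212, 0.0337, 0.127]
tool_rot: [3.052, -0.747, 0.0]
force: [0.7, -0.4, 0.0]
width: 0.0605
[0.42427247 0.03335625 0.12719249]
```

View pics/b7.png

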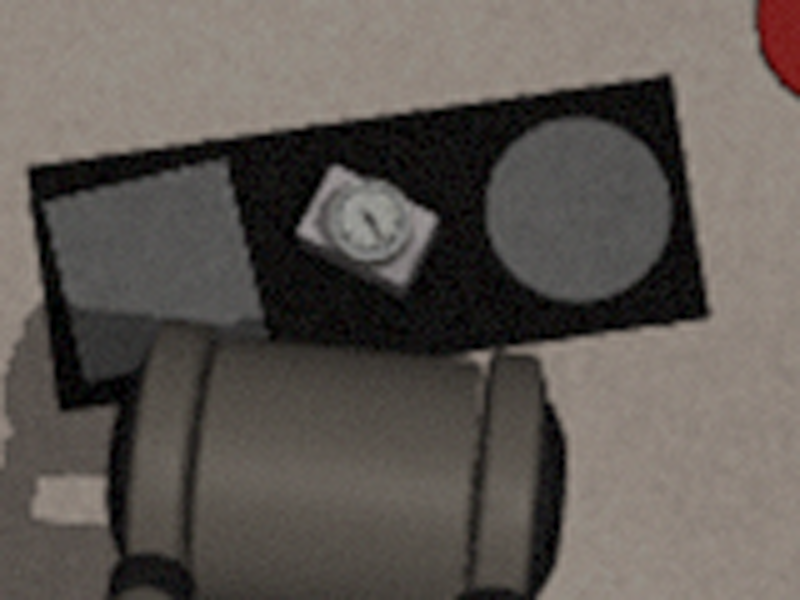

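View pics/b7s.png

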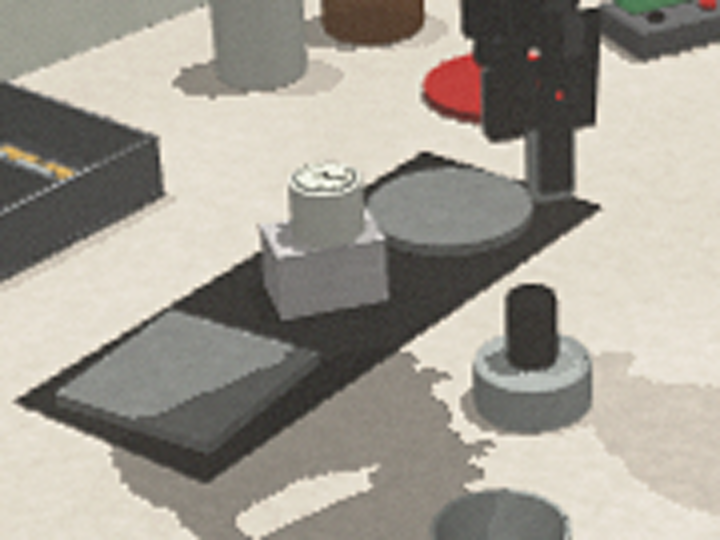

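The hygrometer sits face up on the block, with its dial at about (303.6,194.2). Next, grip the disc's knob.

```bash
python3 -m inch '[-0.1,-0.1,-3,0,0,0,6, 0,0,-3,0,0,0,6, 0,0,-2,0,0,0,6, 0,0,-1,0,0,0,6, 0,0,-0.5,0,0,0,6, 0,0,0,0,0,0,6, 0,0,0,0,0,0,6]' 70
python3 - <<'E'
from h import *
c=camera('top');s=camera('side');b=onz(c,230+368/5,150+221/5,.074);print(b,robot.observe()['eef_pos'],robot.observe()['force']);crop(s,280,180,370,255,8,'pics/d1s.png')
E
python3 -m inch '[0,0,0,0,0,0,1.5, 0,0,0,0,0,0,1.5, 0,0,0,0,0,0,1.5, 0,0,0,0,0,0,1.5, 0,0,0,0,0,0,1.5, 0,0,0,0,0,0,1.5, 0,0,0,0,0,0,1.5]' 70
```

```text
time_s: 10.57
eef_pos: [0.4229, 0.0324, 0.0314]
tool_rot: [-3.051, 0.747, -0.001]
force: [0.2, 0.6, 0.3]
width: 0.0598
[0.57388736 0.02931645 0.074     ] [0.42285971 0.03244049 0.03195676] [-0.76508184 -1.50762747  0.43702623]
time_s: 11.25
eef_pos: [0.4223, 0.0324, 0.0319]
tool_rot: [-3.051, 0.747, -0.003]
force: [0.1, -0.2, 5.2]
width: 0.0242
```

View pics/d1s.png

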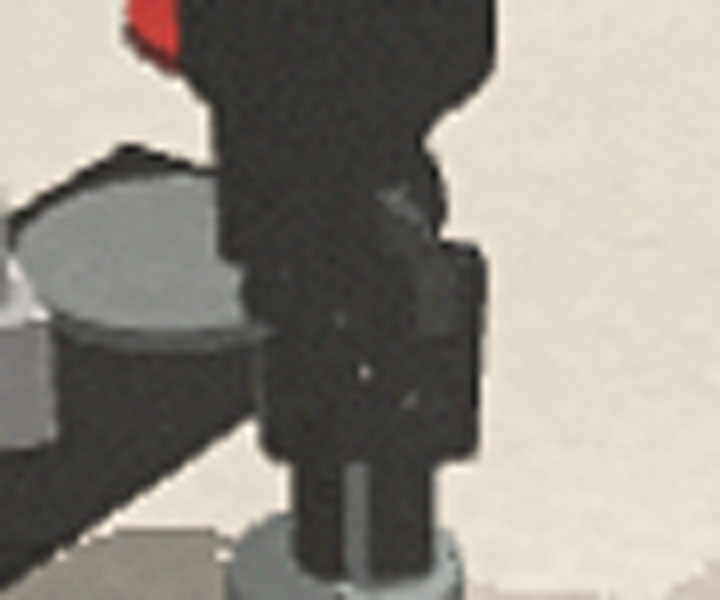

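```bash
python3 -m inch '[0,0,1,0,0,0,1.5, 0,0,3,0,0,0,1.5, 0,0,3,0,0,0,1.5, 2.4,-1.5,0,0,0,0,1.5, 2.9,-1.9,0,0,0,0,1.5, 2.9,-1.9,0,0,0,0,1.5, 2.9,-1.9,0,0,0,0,1.5, 2.9,-1.9,0,0,0,0,1.5]' 70
python3 -m inch '[2.2,-1.4,0,0,0,0,1.5, 0.8,-0.45,0,0,0,0,1.5, 0,0,-2,0,0,0,1.5, 0,0,-2,0,0,0,1.5, 0,0,0,0,0,0,1.5, 0,0,0,0,0,0,1.5]' 70
python3 - <<'E'
from h import *
c=camera('top');s=camera('side');crop(c,230,150,390,270,5,'pics/d2.png');crop(s,190,160,370,295,4,'pics/d2s.png');print(robot.observe()['eef_pos'])
E
```

```text
time_s: 11.92
eef_pos: [0.5623, -0.0593, 0.1009]
tool_rot: [-3.052, 0.747, 0.002]
force: [-0.1, -0.5, -3.4]
width: 0.0243
time_s: 12.42
eef_pos: [0.5904, -0.0766, 0.0599]
tool_rot: [-3.051, 0.747, 0.007]
force: [-0.1, 0.5, -3.0]
width: 0.024
[ 0.59211329 -0.07697113  0.06204518]
```

View pics/d2.png

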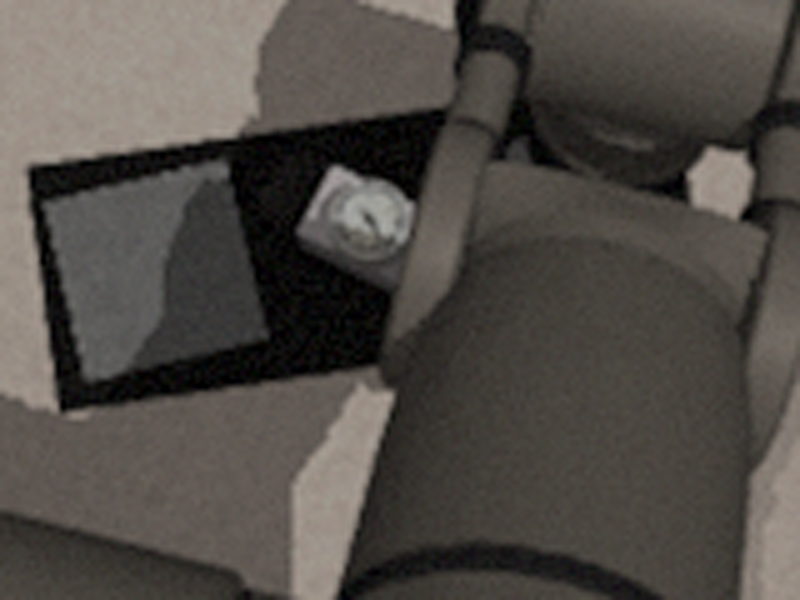

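View pics/d2s.png

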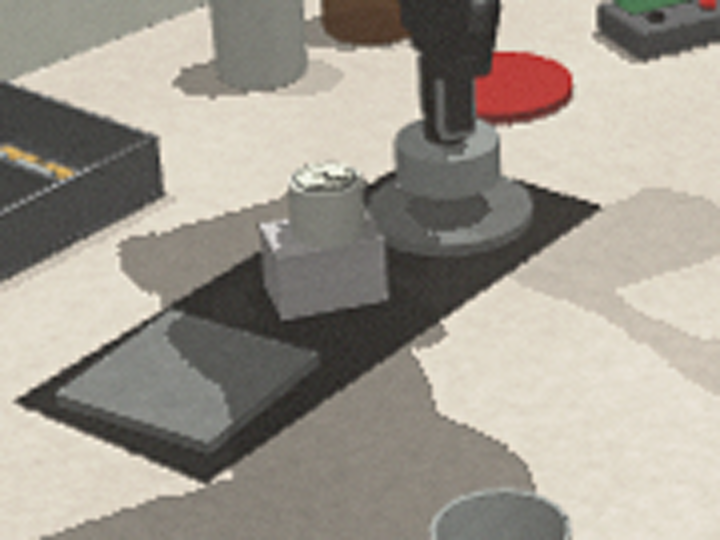

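```bash
python3 -m inch '[0,0,-1,0,0,0,1.5, 0,0,-0.6,0,0,0,1.5, 0,0,-0.3,0,0,0,1.5, 0,0,-0.15,0,0,0,1.5, 0,0,0,0,0,0,1.5]' 70
python3 -m inch '[0,0,0,0,0,0,5.5, 0,0,0,0,0,0,5.5, 0,0,0,0,0,0,5.5, 0,0,1,0,0,0,5.5, 0,0,3,0,0,0,5.5, 0,0,4,0,0,0,5.5]' 70
python3 - <<'E'
from h import *
s=camera('side');crop(s,190,160,370,295,4,'pics/d3s.png');print(robot.observe()['eef_pos'])
E
```

```text
time_s: 12.93
eef_pos: [0.5914, -0.0769, 0.0419]
tool_rot: [3.051, -0.746, -0.0]
force: [-4.6, 0.5, 6.7]
width: 0.0239
time_s: 13.43
eef_pos: [0.5899, -0.0766, 0.1193]
tool_rot: [-3.051, 0.747, 0.01]
force: [0.9, -0.1, 0.9]
width: 0.0553
[ 0.59506126 -0.07775385  0.12988656]
```

View pics/d3s.png

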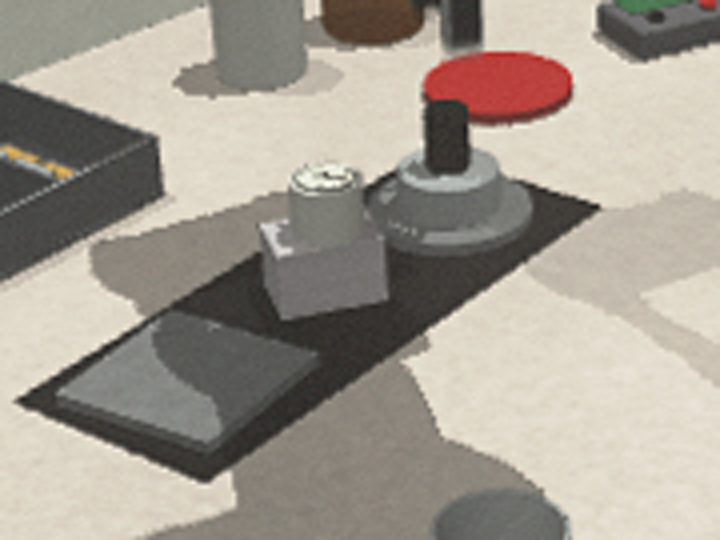

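Disc stands level on the round plate. Now over to the ring, with fingers fully open.

```bash
python3 -m inch '[-0.7,3.9,1,0,0,0,8.5, -0.7,4,0,0,0,0,8.5, -0.7,4,0,0,0,0,8.5, -0.7,4,0,0,0,0,8.5, -0.7,4,0,0,0,0,8.5, -0.7,4,0,0,0,0,8.5, -0.7,4,0,0,0,0,8.5, -0.7,4,0,0,0,0,8.5]' 60
python3 -m inch '[-0.7,4,0,0,0,0,8.5, -0.7,4,0,0,0,0,8.5, -0.7,3.8,0,0,0,0,8.5, 0,0,0,0,0,0,8.5, 0,0,0,0,0,0,8.5]' 60
python3 - <<'E'
from h import *
c=camera('top');s=camera('side');crop(c,140,150,300,270,5,'pics/r1.png');crop(s,100,240,260,360,5,'pics/r1s.png');o=robot.observe();print(o['eef_pos'],o['qpos'],o['width'])
c=camera('top');crop(c,230,150,390,270,5,'pics/r1b.png')
E
```

```text
time_s: 14.15
eef_pos: [0.5355, 0.244, 0.1317]
tool_rot: [-3.051, 0.747, -0.002]
force: [-0.0, -0.7, 0.2]
width: 0.0849
time_s: 14.57
eef_pos: [0.514, 0.3622, 0.1311]
tool_rot: [-3.052, 0.74, -0.001]
force: [-0.1, -1.0, -0.1]
width: 0.085
[0.5148888  0.35958389 0.13099905] [ 4.87922735e-01  6.15693018e-01  1.35811225e+00 -5.27967205e-04
  1.16752825e+00  9.67891872e-01] 0.0850712359058945
```

View pics/r1b.png

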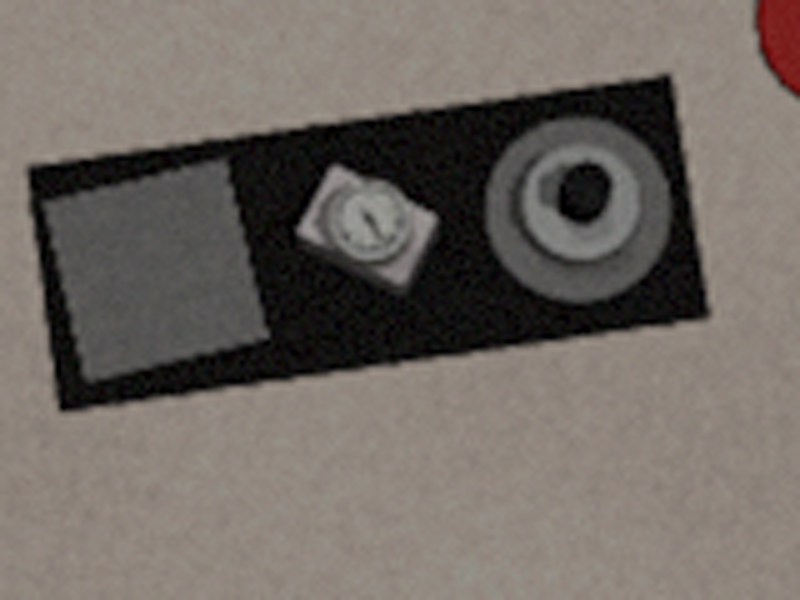

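View pics/r1s.png

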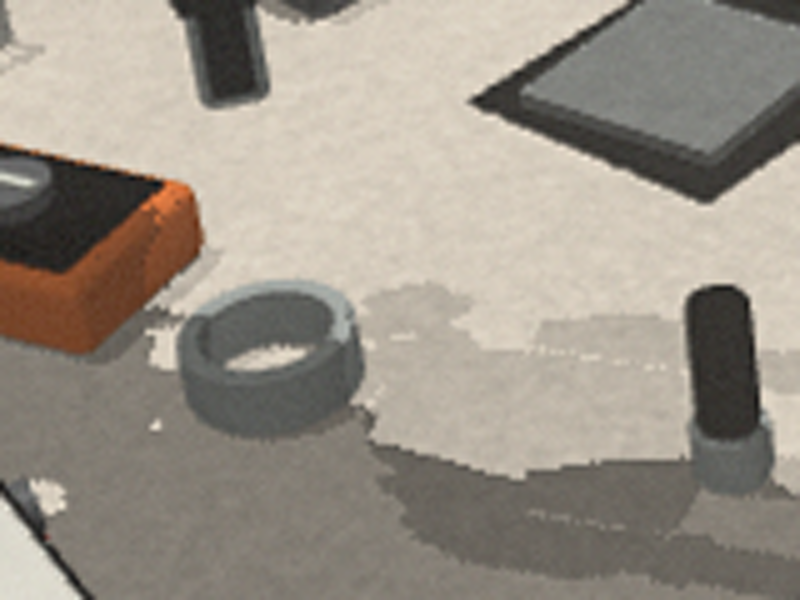

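```bash
python3 - <<'E'
from h import *
c=camera('top');s=camera('side')
print('ring side plane',onz(s,154,305.4,.024),two(c,(172.75,221.75),s,(154,305.4)))
print('disc',onz(c,230+582/5,150+203/5,.035),onz(c,230+585/5,150+192/5,.072))
print('rod top side',onz(s,200+350/8,280+150/8,.07),two(c,(185+230/20,265+370/20),s,(200+350/8,280+150/8)))
E
```

```text
ring side plane [0.5158913  0.36494766 0.024     ] (array([0.5157615 , 0.36280927, 0.02243534]), np.float64(0.004261565672426421))
disc [ 0.59023512 -0.07792405  0.035     ] [ 0.58823175 -0.07637334  0.072     ]
rod top side [0.36245414 0.28481842 0.07      ] (array([0.35989238, 0.28587435, 0.07172996]), np.float64(0.001388557805556605))
```

```bash
python3 -m inch '[0,0.15,-3,0,0,0,8.5, 0,0,-3,0,0,0,8.5, 0,0,-3,0,0,0,8.5, 0,0,0,0,0,0,8.5, 0,0,0,0,0,0,8.5]' 60
python3 - <<'E'
from h import *
s=camera('side');crop(s,100,240,260,360,5,'pics/r2s.png');o=robot.observe();print(o['eef_pos'])
E
```

```text
time_s: 15.23
eef_pos: [0.5144, 0.3601, 0.0398]
tool_rot: [3.049, -0.749, -0.004]
force: [1.3, 0.6, 0.7]
width: 0.0848
[0.51560579 0.36098121 0.0416744 ]
```

View pics/r2s.png

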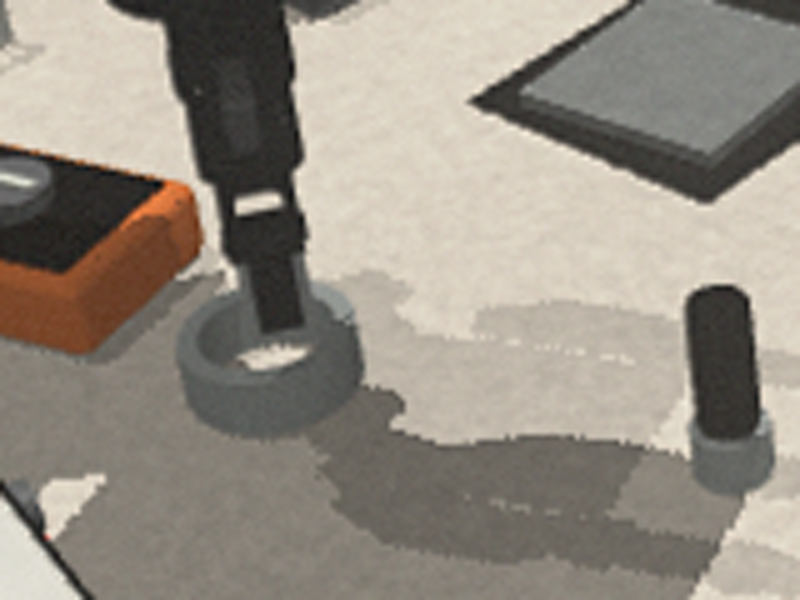

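```bash
python3 - <<'E'
from h import *
s=camera('side');o=robot.observe()['eef_pos']
for z in(.042,.055):
  for k in(-.0425,.0425): print(z,k,(proj(s,[o[0]+.885*k,o[1]-.466*k,z])-[100,240])*5)
E
```

```text
0.042 -0.0425 [280.74007244 350.34925772]
0.042 0.0425 [259.35447072 215.06664435]
0.055 -0.0425 [274.63361185 318.97135208]
0.055 0.0425 [253.52199401 184.94216557]
```

```bash
python3 -m inch '[0,0,-1.5,0,0,0,8.5, 0,0,-1.3,0,0,0,8.5, 0,0,-1,0,0,0,8.5, 0,0,0,0,0,0,8.5]' 60
python3 -m inch '[0,0,0,0,0,0,5, 0,0,0,0,0,0,5, 0,0,0,0,0,0,5, 0,0,0,0,0,0,5, 0,0,0,0,0,0,5, 0,0,0,0,0,0,5]' 60
```

```text
time_s: 15.67
eef_pos: [0.5139, 0.3609, 0.0012]
tool_rot: [3.05, -0.747, -0.003]
force: [-0.9, 0.1, -1.0]
width: 0.0851
time_s: 16.17
eef_pos: [0.5154, 0.3619, 0.0041]
tool_rot: [-3.05, 0.746, -0.003]
force: [-2.2, -0.9, 5.9]
width: 0.0597
```

```bash
python3 -m inch '[0,0,1,0,0,0,5, 0,0,3,0,0,0,5, 0,0,3,0,0,0,5, 0.7,-3.4,0,0,0,0,5, 0.8,-3.9,0,0,0,0,5, 0.8,-3.9,0,0,0,0,5, 0.8,-3.9,0,0,0,0,5, 0.8,-3.9,0,0,0,0,5]' 60
python3 -m inch '[0.7,-3.2,0,0,0,0,5, 0,0,-1.5,0,0,0,5, 0,0,-1.5,0,0,0,5, 0,0,0,0,0,0,5, 0,0,0,0,0,0,5]' 60
python3 - <<'E'
from h import *
c=camera('top');s=camera('side');crop(s,190,160,370,295,4,'pics/r3s.png');print(robot.observe()['eef_pos'])
E
```

```text
time_s: 16.83
eef_pos: [0.5538, 0.1699, 0.0733]
tool_rot: [-3.052, 0.746, -0.001]
force: [0.4, 0.3, -2.1]
width: 0.0598
time_s: 17.25
eef_pos: [0.5602, 0.1394, 0.0425]
tool_rot: [3.051, -0.747, -0.003]
force: [-0.4, 0.5, -1.2]
width: 0.0596
[0.56114179 0.13999997 0.04361847]
```

View pics/r3s.png

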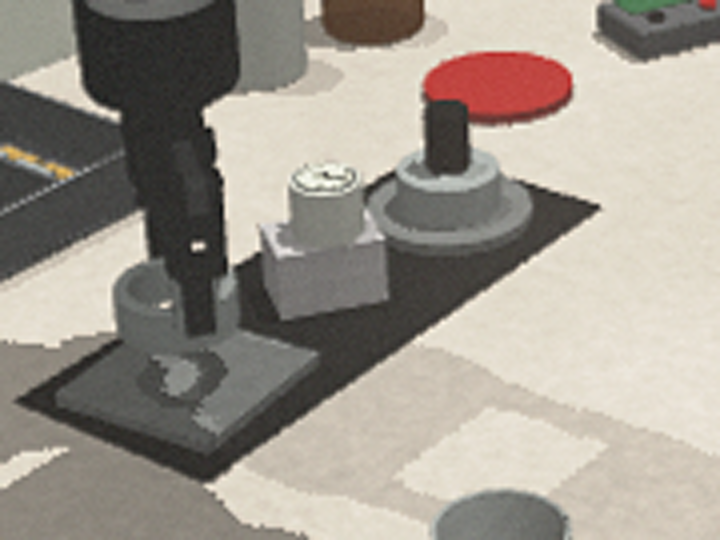

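```bash
python3 -m inch '[0,0,-1.3,0,0,0,5, 0,0,-0.9,0,0,0,5, 0,0,-0.5,0,0,0,5, 0,0,-0.25,0,0,0,5, 0,0,0,0,0,0,5, 0,0,0,0,0,0,5]' 60
python3 -m inch '[0,0,0,0,0,0,8, 0,0,0,0,0,0,8, 0,0,0,0,0,0,8, 0,0,1,0,0,0,8, 0,0,3,0,0,0,8, 0,0,4,0,0,0,8]' 60
python3 -m inch '[-3,2,2,0,0,0,6, -3.5,2.2,0,0,0,0,6, -3.5,2.2,0,0,0,0,6, -3.5,2.2,0,0,0,0,6, -3.5,2.5,0,0,0,0,6, -3,3.2,0,0,0,0,6, 0,0,0,0,0,0,6, 0,0,0,0,0,0,6]' 60
python3 - <<'E'
from h import *
c=camera('top');s=camera('side');crop(s,190,160,370,295,4,'pics/r4s.png');crop(c,230,150,330,225,8,'pics/r4.png');print(robot.observe()['eef_pos'])
E
```

```text
time_s: 17.85
eef_pos: [0.5604, 0.1399, 0.0141]
tool_rot: [3.052, -0.746, -0.001]
force: [-2.5, 0.2, 4.1]
width: 0.0596
time_s: 18.35
eef_pos: [0.5588, 0.1392, 0.0919]
tool_rot: [3.049, -0.746, -0.009]
force: [1.3, 0.4, -0.4]
width: 0.0801
time_s: 19.02
eef_pos: [0.3621, 0.2816, 0.1141]
tool_rot: [-3.052, 0.74, -0.002]
force: [0.9, -1.0, 0.2]
width: 0.0603
[0.36411316 0.28018305 0.11383435]
```

View pics/r4s.png

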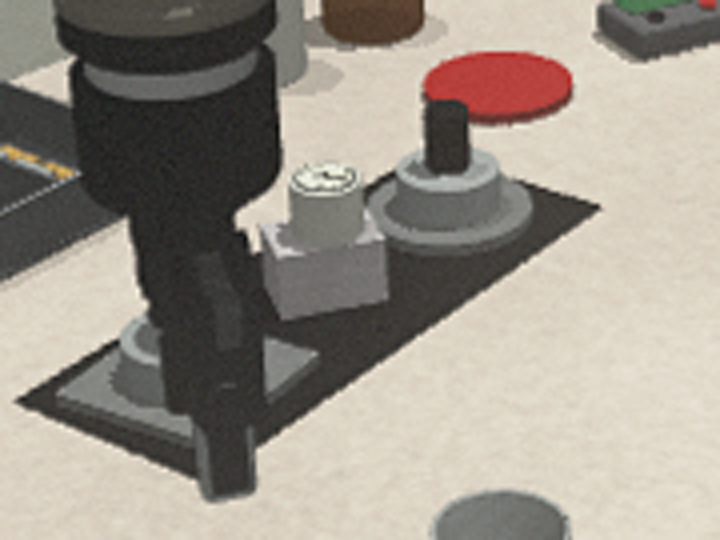

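View pics/r4.png

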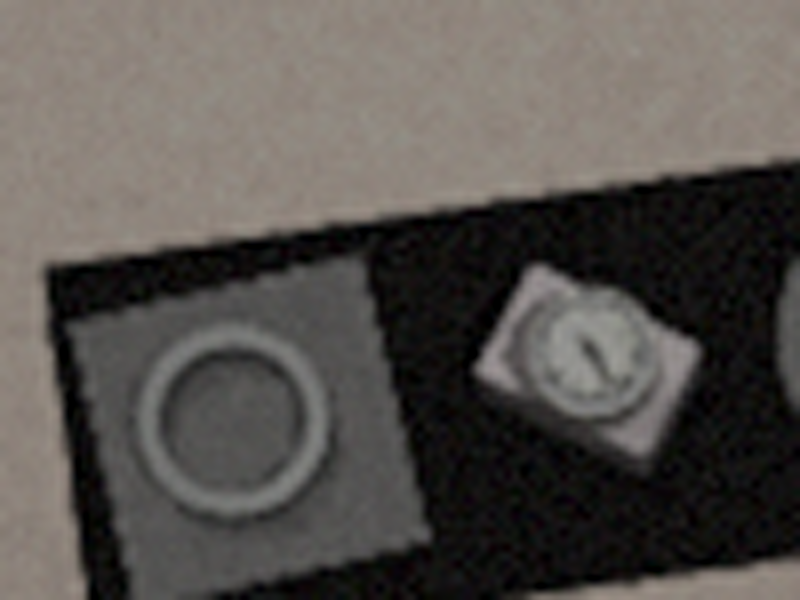

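```bash
python3 - <<'E'
from h import *
c=camera('top');print(onz(c,230+232.5/8,150+419.5/8,.034))
E
python3 -m inch '[-0.2,0.35,-3,0,0,0,6, 0,0,-2.5,0,0,0,6, 0,0,-1.7,0,0,0,6, 0,0,-1,0,0,0,6, 0,0,0,0,0,0,6]' 40
python3 - <<'E'
from h import *
s=camera('side');crop(s,200,240,290,345,5,'pics/rd1.png');o=robot.observe();print(o['eef_pos'])
E
```

```text
[0.56098856 0.14197847 0.034     ]
time_s: 19.58
eef_pos: [0.3614, 0.2819, 0.0292]
tool_rot: [3.048, -0.75, -0.005]
force: [1.1, -0.1, -0.4]
width: 0.0599
[0.36189592 0.28238337 0.03034255]
```

View pics/rd1.png

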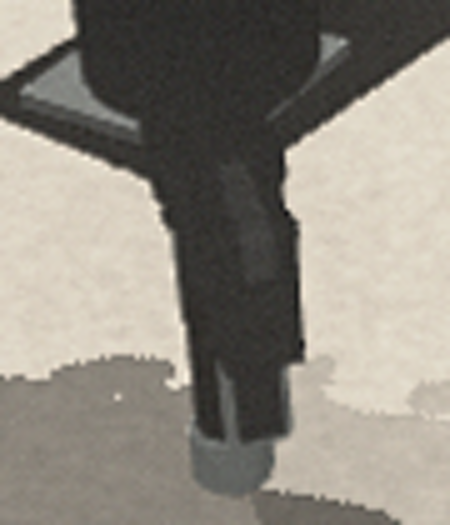

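```bash
python3 -m inch '[0.15,0.25,0.2,0,0,0,6, 0,0,0,0,0,0,6, 0,0,0,0,0,0,1, 0,0,0,0,0,0,1, 0,0,0,0,0,0,1, 0,0,0,0,0,0,1, 0,0,0,0,0,0,1, 0,0,0,0,0,0,1]' 40
python3 -m inch '[0,0,0,0,0,0,1, 0,0,1,0,0,0,1, 0,0,3,0,0,0,1, 0,0,3,0,0,0,1, 0,0,2,0,0,0,1, 0,0,0,0,0,0,1, 0,0,0,0,0,0,1]' 40
python3 - <<'E'
from h import *
c=camera('top');s=camera('side');crop(s,180,200,290,325,4,'pics/rd2.png');o=robot.observe();print(o['eef_pos'])
E
```

```text
time_s: 20.3
eef_pos: [0.363, 0.2863, 0.0338]
tool_rot: [-3.051, 0.746, -0.001]
force: [-2.0, -0.3, 6.0]
width: 0.0208
time_s: 20.88
eef_pos: [0.3631, 0.2863, 0.1237]
tool_rot: [-3.05, 0.746, -0.003]
force: [-0.0, 0.2, -1.8]
width: 0.0209
[0.36197696 0.28567962 0.12207598]
```

View pics/rd2.png

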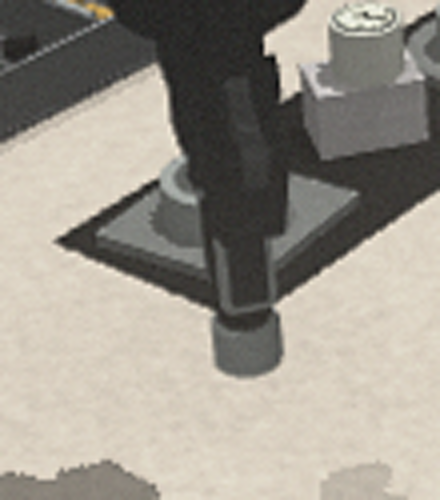

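```bash
python3 - <<'E'
from h import *
s=camera('side');o=robot.observe()['eef_pos'];print(o,onz(s,180+247/4,200+358/4,o[2]-.0335))
E
python3 -m inch '[3.3,-2.4,0,0,0,0,1, 3.3,-2.4,0,0,0,0,1, 3.3,-2.4,0,0,0,0,1, 3.3,-2.4,0,0,0,0,1, 3.3,-2.4,0,0,0,0,1, 3.3,-2.4,0,0,0,0,1, 0,0,-1,0,0,0,1, 0,0,0,0,0,0,1]' 40
python3 - <<'E'
from h import *
c=camera('top');s=camera('side');crop(s,190,190,290,265,8,'pics/rd3.png');o=robot.observe();print(o['eef_pos'])
E
```

```text
[0.36189668 0.28560668 0.12182393] [0.36382509 0.2858931  0.08832393]
time_s: 21.7
eef_pos: [0.5605, 0.1402, 0.1096]
tool_rot: [3.048, -0.752, -0.008]
force: [-1.0, 0.3, -3.2]
width: 0.0208
[0.5591767  0.14213643 0.11124875]
```

View pics/rd3.png

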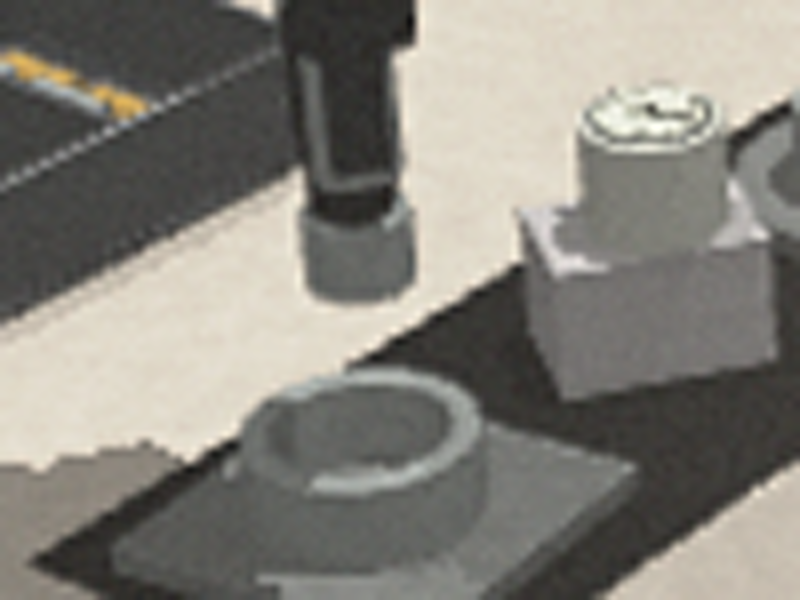

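```bash
python3 - <<'E'
from h import *
s=camera('side');o=robot.observe()['eef_pos']
r=onz(s,190+365/8,190+432/8,.034)
for z in(o[2]-.0335,o[2]-.0325): 
  f=onz(s,190+360/8,190+275/8,z);print(o,r,f,f-r,f-o)
E
```

```text
[0.55938663 0.14265702 0.11210124] [0.55929678 0.14505364 0.034     ] [0.55786398 0.14264356 0.07860124] [-0.0014328  -0.00241008  0.04460124] [-1.52264901e-03 -1.34559112e-05 -3.35000000e-02]
[0.55938663 0.14265702 0.11210124] [0.55929678 0.14505364 0.034     ] [0.55637347 0.14374401 0.07960124] [-0.00292331 -0.00130963  0.04560124] [-0.00301316  0.00108699 -0.0325    ]
```

```bash
python3 -m inch '[0.2,0.1,0,0,0,0,1, 0,0,-2,0,0,0,1, 0,0,-1.5,0,0,0,1, 0,0,0,0,0,0,1, 0,0,0,0,0,0,1]' 40
python3 - <<'E'
from h import *
c=camera('top');s=camera('side');crop(s,190,190,290,265,8,'pics/rd4.png');o=robot.observe();print(o['eef_pos'])
E
```

```text
time_s: 22.27
eef_pos: [0.5621, 0.1439, 0.0782]
tool_rot: [3.052, -0.745, -0.002]
force: [0.5, 0.2, -1.0]
width: 0.0209
[0.56331789 0.14374482 0.07941536]
```

View pics/rd4.png

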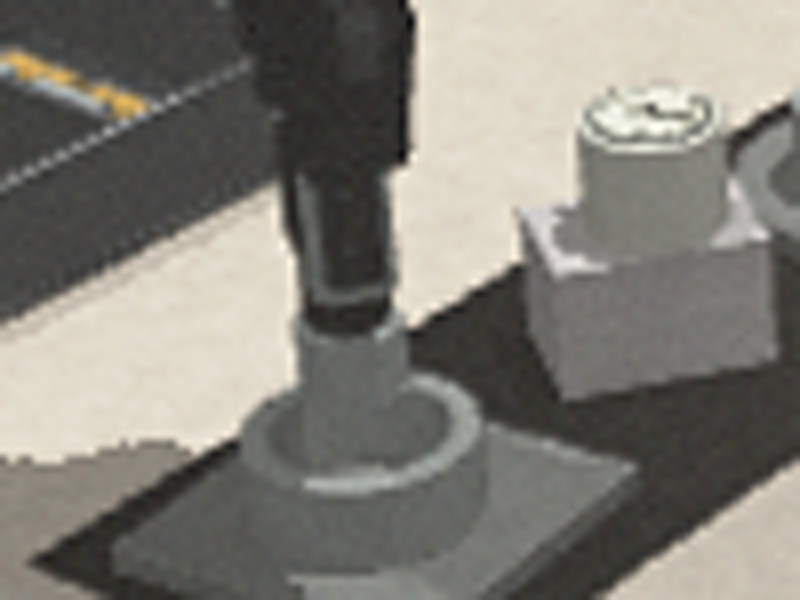

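```bash
python3 -m inch '[0,0,-1.2,0,0,0,1, 0,0,-0.8,0,0,0,1, 0,0,0,0,0,0,1, 0,0,0,0,0,0,1]' 40
python3 - <<'E'
from h import *
c=camera('top');s=camera('side');crop(s,190,190,290,265,8,'pics/rd5.png');o=robot.observe();print(o['eef_pos'],o['force'])
E
```

```text
time_s: 22.7
eef_pos: [0.5627, 0.1432, 0.0583]
tool_rot: [3.051, -0.747, -0.0]
force: [-0.9, 0.0, -2.2]
width: 0.0211
[0.56323175 0.14320361 0.05883052] [ 0.22624835 -1.18890239 -2.25345915]
```

View pics/rd5.png

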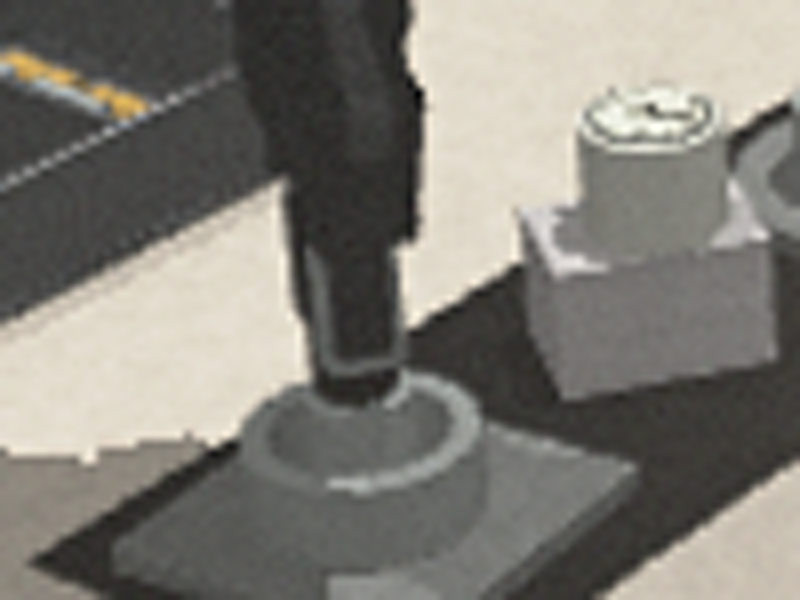

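```bash
python3 - <<'E'
from h import *
s=camera('side')
print(onz(s,190+360/8,190+380/8,.0453)-onz(s,190+365/8,190+432/8,.034))
E
python3 -m inch '[0,0,-0.7,0,0,0,1, 0,0,-0.5,0,0,0,1, 0,0,-0.3,0,0,0,1, 0,0,-0.2,0,0,0,1, 0,0,0,0,0,0,1, 0,0,0,0,0,0,1]' 40
```

```text
[ 0.00532912 -0.0040529   0.0113    ]
time_s: 23.35
eef_pos: [0.5629, 0.1432, 0.0437]
tool_rot: [-3.051, 0.746, -0.002]
force: [-7.8, -0.7, 21.0]
width: 0.0211
```

```bash
python3 -m inch '[0,0,0.1,0,0,0,1, 0,0,0,0,0,0,5, 0,0,0,0,0,0,5, 0,0,0,0,0,0,5, 0,0,1,0,0,0,5, 0,0,2,0,0,0,5, 0,0,3,0,0,0,5, 0,0,4,0,0,0,5]' 40
python3 -m inch '[0,0,1,0,0,0,5, -3,-4,0,0,0,0,5, -3,-4,0,0,0,0,5, -3,-4,0,0,0,0,5, -3,-4,0,0,0,0,5, -3,-4,0,0,0,0,5, 0,-4,0,0,0,0,5, 0,0,0,0,0,0,5]' 40
python3 - <<'E'
from h import *
c=camera('top');s=camera('side');crop(s,190,180,290,255,8,'pics/f1s.png');crop(c,230,150,390,270,5,'pics/f1.png');crop(c,235,180,295,225,12,'pics/f2.png');print(robot.observe()['eef_pos'])
E
```

```text
time_s: 24.02
eef_pos: [0.5612, 0.1429, 0.1413]
tool_rot: [3.05, -0.746, -0.008]
force: [1.2, 0.5, 0.0]
width: 0.0497
time_s: 24.68
eef_pos: [0.4375, -0.069, 0.153]
tool_rot: [3.047, -0.754, 0.004]
force: [0.9, -0.2, 1.0]
width: 0.0502
[ 0.43805676 -0.06489751  0.15272242]
```

View pics/f1s.png

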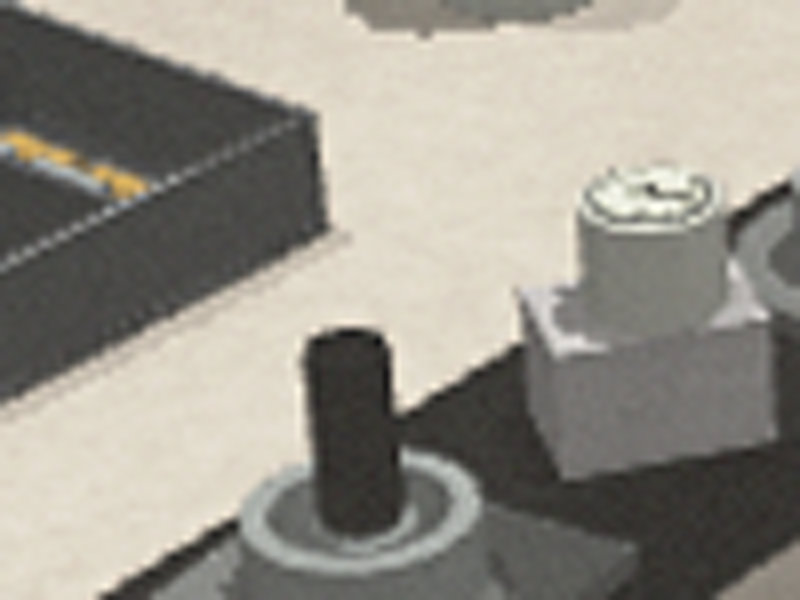

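View pics/f1.png

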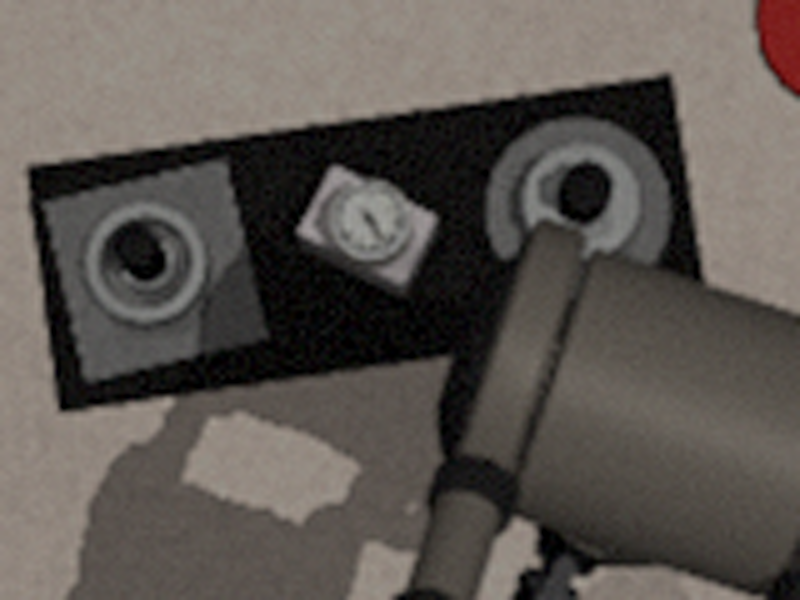

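View pics/f2.png

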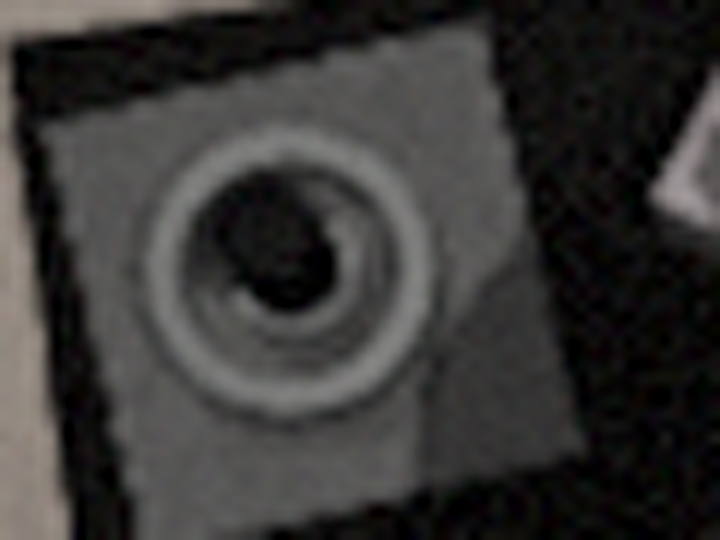

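```bash
python3 - <<'E'
from h import *
c=camera('top');s=camera('side')
t=lambda x,y,z:onz(c,235+x/12,180+y/12,z)
q=lambda x,y,z:onz(s,190+x/8,180+y/8,z)
r=t(288.5,269,.034);print('top ring',r,'foot',t(288,258,.03)-r,'grip top',t(268,220,.08)-r)
r=q(364,510,.034);print('side ring',r,'grip top',q(347,350,.08)-r,'grip foot',q(363,515,.03)-r)
print('plate',t(*np.mean([(40,125),(490,20),(585,455),(140,560)],0),.01))
a,b=(235+268/12,180+220/12),(190+347/8,180+350/8);print(two(c,a,s,b), two(c,(235+288.5/12,180+269/12),s,(190+364/8,180+510/8)))
import cv2
cv2.imwrite('pics/end_side.png',s['color'][:,:,::-1]);cv2.imwrite('pics/end_top.png',c['color'][:,:,::-1])
E
```

```text
top ring [0.56104169 0.14203112 0.034     ] foot [ 0.0030338   0.00060074 -0.004     ] grip top [ 0.00197288 -0.00136087  0.046     ]
side ring [0.5602561  0.14459225 0.034     ] grip top [-5.83207973e-05  1.01529311e-04  4.60000000e-02] grip foot [ 0.00379344 -0.00231292 -0.004     ]
plate [0.56064486 0.13948988 0.01      ]
(array([0.56387839, 0.1413887 , 0.07721476]), np.float64(0.001003367924690052)) (array([0.56176809, 0.14269716, 0.03246168]), np.float64(0.0013025905238700608))
```

View pics/end_side.png

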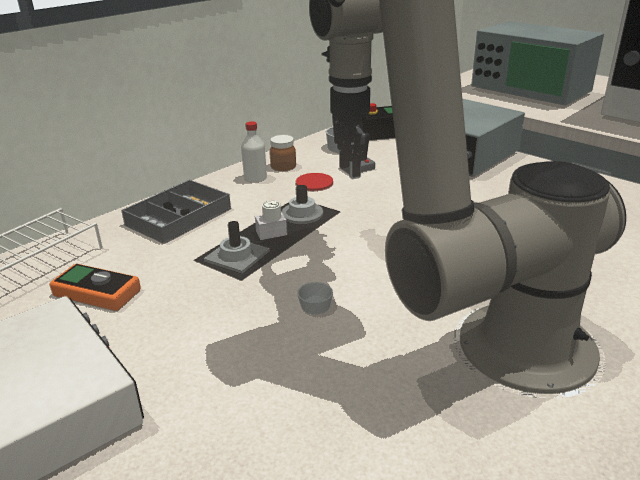

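View pics/end_top.png

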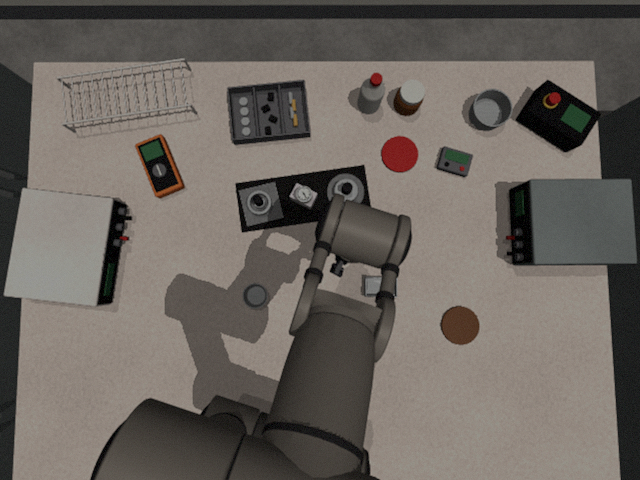

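The top and side views show everything standing where it should, both tins where they were, and the gripper clear. The rod is 2–4 mm off the ring's axis, inside the 8 mm limit. Handing in.

```bash
python3 -c "
from rig import robot,order
print(robot.observe()['time_s'],abs(robot.observe()['qvel']).max(),order.finish_job())"
```

```text
the job is handed in; nothing more can be done
24.8833 0.027545992862053937 None
```

The test setup is in place and handed in at 24.9 s; the hand-in reports no verdict. I placed the block first, then the hygrometer, the disc, the ring, and last the rod inside the ring.

Last camera checks:

| Item | Measured offset | Limit |
|---|---|---|
| Block from midway between the plates | about 1 mm | 15 mm |
| Hygrometer from the block's centre, face up | about 3 mm | 10 mm |
| Disc from the round plate's centre | about 2 mm on the disc's body, 4 mm on its knob | 12 mm |
| Ring from the square plate's centre | about 3 mm in the top view, up to 5 mm in the side view | 12 mm |
| Rod from the ring's axis | about 2–4 mm | 8 mm |

- **Levels and tins:** Everything looked upright and level by eye, and the rod had a visible gap to the ring. Both tins looked unmoved in the last top view, though the arm covered part of the oblong one. I did not measure tilt or tin movement.
- **Disagreements:** The top and side views differed by 2–3 mm on the ring and the rod. That is about the stated camera calibration and well inside the limits.
- **Forces:** The highest force I read at the wrist was about 21 N, when the rod was pressed down onto the plate.

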